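# Centre the filter insert on its base cap

## Robot

A 7-joint arm with a two-finger parallel gripper is mounted at the origin on the work surface. World frame = base frame: x ahead of the robot, y to its left, z up, the work surface at z = 0. Lengths are in m, angles in rad, forces in N, time in s.
With the tool pointing down it reaches from about 0.425 to 0.875 m from the base axis. Payload 4.7 kg.
Tool frame: the origin (TCP) lies on the centre line of the jaws, within the pads' length; the fingertips stand 22 mm ahead of it and the grasp point (between the pads) lies 3 mm ahead of it; z points along the fingers, y is the direction in which the jaws open and shut (so a half turn about z gives the same grasp; the last joint's range is limited). The gripper opens to 87 mm and grips with 3 to 60 N. Pads are 19 mm wide; open, the fingers measure 117 mm over their backs; the gripper's body (75 mm by 190 mm) begins 51 mm behind the grasp point.
Start: joints at [1.129, 0.321, -0.07, 1.45, 0.023, 1.371, -0.057], TCP at [0.286, -0.584, 0.245] pointing down, gripper open.
Joint ranges: [-2.86, 2.86], [-0.3, 2.09], [-1.38, 1.24], [0.06, 2.45], [-1.56, 4.7], [0.09, 2.05], [-2.69, 2.69]. Speed limits (rad/s): [2.57, 2.57, 3.14, 3.14, 3.14, 3.14, 3.14].

## Interface

Orientations are given as a rotation vector (axis times angle).
In Python, from bench import ctrl, imaging, close_job, finder gives the robot as it stands. The module is installed in compiled form; this text tells all that it offers.
- The arm moves only by the shell command python3 -m jog 'ROWS' [FORCE]. ROWS is JSON, a list that holds one entry, the list of rows, each a list of 7 numbers: the shift along the tool's x, y, z in cm, then the turn, a rotation vector about the tool's x, y, z in degrees, then the finger opening in cm, from 0 to 8.7. In form: [[[dx, dy, dz, ax, ay, az, claw], ...]]. A call has 1 to 12 rows; each row shifts and turns the commanded pose from where the row before left it, along the tool's axes as they then stand; what a row does not reach is not made up. A row lasts 1/10 s, in which the tool goes at most 50 mm and 8.59 degrees, less where a joint would pass 70% of its speed; a pose out of reach is approached as far as the arm can. A call is refused whole if a number of a shift passes 5 or a number of a turn 8.59, either way. A call with a gripper value outside its range is refused whole. The fingers move at their own pace and stop on an object; FORCE is the grip in N (left out, the last holds). Time passes only in rows, so rows that do not move let the fingers close. It gives the time, the measured TCP pose, the force and the opening at its end, in the units of the state.
- ctrl.get_state(): the state, without advancing time (a new reading comes with each control period).
- imaging.get_image(name): name is "scene" or "top" or "wrist"; returns a dict with "frame" (480x640x3 uint8, red, green, blue), "intrinsics" (3x3 intrinsics, pixels), "pose" (4x4, takes a point from camera to world coordinates). Camera axes: x right, y down, z forward; pixel columns grow to the right and rows downward; lengths in m; the calibration is good to about 2 mm. The wrist camera is an equidistant fisheye: a pixel r from the principal point sees the ray r / f radians off the axis. A picture is of the moment at which its call begins. There is no depth.
- close_job(): hands the job in, once; it reports no verdict.
Trained networks look in the newest picture that a camera, given by its name, has taken for a name from the list of things; names that differ only in an ending like _2 or _b are one class to them, and where a whole thing is asked for, a point or a joint stands for the part that bears it (a point fixed in the world has none). Each returns a list of dicts, best first, with "conf" (0 to 1); they miss things now and then, are a little off and sometimes report something else, mostly with a low value. They report only what shows in the picture. A call takes as long as a camera call. They do not tell look-alikes from the thing itself.
- finder.trace(label, camera): "region" (480x640 bool, what is visible of it) and "point" ([row, column] as shares, 0 to 1, of the picture: columns of its width, rows of its height, amid what is visible of it).
- finder.spot_point(label, camera): "point" ([row, column] as shares, 0 to 1, of the picture: columns of its width, rows of its height: a listed point, or the origin of a listed thing).
The state is a dict: "time": time; "joint_positions": joint angles; "qd": joint speeds; "joint_torque": joint torques, N m; "position": TCP position; "tool_rot": TCP orientation; "ft_force": force on the tool from outside, world axes, zero at the start; "torque": the same for the moment, N m; "grip_width": opening from 0.0 (shut) to 1.0 (fully open).
Only numpy, scipy, OpenCV 4.12 (cv2) and the standard library are available. Lean on these libraries where they do the work, as an engineer would, in place of code of your own. Each camera call takes 0.05 s, during which the arm holds its last target. There are 200 camera calls.

## Task

The small white filter insert with blue ends was set down off-centre on the round white base cap, and the housing will not go over it like that. Nudge it with light, low taps of the fingertips until it stands upright in the middle of the cap, with the blue ring showing evenly all round it. It is wobbly on its narrow foot: do not tip it over, knock it off, press it hard, grip it or lift it, and leave the things standing around it alone.

Things in the scene. Friction and masses are not known exactly. Their poses are not given: they have to be found in the camera images.
- base: Round white ribbed base cap of a water filter, fixed to the work surface; origin on its axis at the underside, z up. 90 mm diameter, flat top face 40 mm above the origin; grey flange 108 mm wide, 10 mm high at the bottom. On the top, concentric, a painted blue ring, 54 mm inner and 66 mm outer diameter. Its yaw does not matter.
- insert: Loose filter insert on the cap, 0.18 kg, 72 mm high; origin: centre of its underside, z along its axis. Foot 30 mm wide, 12 mm high; blue ends 48 mm wide (12-22 and 58-68 mm up), white middle 46 mm wide. Starts 14-25 mm off the cap's axis, any direction. Slides if pushed low, at the lower blue end (1-3 N; 20-50 mm/s is light enough); tips if pushed near its top; stops with the push.
- valve: Bystander: loose small brass ball valve standing upright with a flat blue lever on top, 55 mm high; lever and side outlet reach up to 37 mm from its axis; origin at its underside on its axis.
- cup: Bystander: loose empty white plastic cup, 68 mm across the rim, 55 mm high; origin at the centre of its underside.
- cartridge: Bystander: loose larger white cartridge with a grey band near the foot and a blue nipple, 56 mm wide, 97 mm high; origin at the centre of its underside. The bystanders stand on the work surface over 120 mm from the cap's axis: one to each side, one beyond it; which is where varies.
There are look-alikes about, which are no part of the job. There is more than one size of the insert; the one meant has the size given above.

How it is judged:
By the outcome, as a careful person would: the job done as asked, in the order asked, and still so for the second after the job is handed in, with the robot touching nothing.
It also fails if it takes over 64 s, if anything falls off the work surface, if the arm or the gripper's body presses on something with over 40 N, if the wrist force passes 120 N, or if a joint passes its speed limit or range.

## Working session

There is one attempt and no reset: what is moved stays moved. The work goes in short steps, Python scripts to look and compute and a shell command to move; the robot and the scene stay as the last step left them, time stands still between calls to the robot, and variables do not carry over. Pictures are saved under pics/ and viewed, about 8 in all and at most 12, crops included, and the job is handed in when it is done.

```bash
mkdir -p pics; cat > h.py <<'E'
from bench import ctrl, imaging, close_job, finder
import numpy as np, cv2
def ray(im,u,v):
    K,P=im["intrinsics"],im["pose"]
    d=np.array([(u-K[0][2])/K[0][0],(v-K[1][2])/K[1][1],1.]);return np.array(P)[:3,3],np.array(P)[:3,:3]@d
def at(im,u,v,z):
    o,d=ray(im,u,v);return o+d*(z-o[2])/d[2]
def proj(im,p):
    P=np.array(im["pose"]);c=P[:3,:3].T@(np.array(p)-P[:3,3]);q=np.array(im["intrinsics"])@c;return q[:2]/q[2]
E
python3 - <<'E'
from h import *
s=ctrl.get_state();print(s["time"],s["position"],s["tool_rot"],s["ft_force"])
for c in ("top","scene"):
    im=imaging.get_image(c);cv2.imwrite(f"pics/{c}0.png",im["frame"][...,::-1])
    print(c,np.round(im["pose"],3).tolist(),np.round(im["intrinsics"],1).tolist())
    for n,z in (("base",0),("insert",.04),("valve",0),("cup",0),("cartridge",0)):
        for r in finder.spot_point(n,c)[:4]:
            v,u=r["point"][0]*480,r["point"][1]*640
            print(n,round(r["conf"],2),round(u),round(v),at(im,u,v,z).round(3))
E
```

```text
0.0 [ 0.28584888 -0.58319435  0.24345377] [-3.05852897e+00 -7.09508582e-01  8.72894351e-04] [ 0.52022952 -0.16130879  0.49833276]
top [[-0.009, -0.99, 0.14, 0.498], [-1.0, 0.011, 0.013, -0.002], [-0.015, -0.14, -0.99, 1.151], [0.0, 0.0, 0.0, 1.0]] [[529.0, 0.0, 318.6], [0.0, 529.0, 238.6], [0.0, 0.0, 1.0]]
base 0.93 369 261 [ 0.61  -0.095  0.   ]
insert 0.94 383 257 [ 0.615 -0.122  0.04 ]
insert 0.78 388 314 [ 0.495 -0.129  0.04 ]
insert 0.7 206 259 [0.614 0.252 0.04 ]
valve 0.77 211 259 [0.618 0.249 0.   ]
cup 0.56 286 164 [0.832 0.085 0.   ]
cartridge 0.76 457 301 [ 0.523 -0.283  0.   ]
cartridge 0.65 383 258 [ 0.617 -0.126  0.   ]
scene [[0.838, 0.459, -0.296, 0.984], [0.546, -0.697, 0.464, -0.504], [0.006, -0.55, -0.835, 0.947], [0.0, 0.0, 0.0, 1.0]] [[602.7, 0.0, 329.5], [0.0, 602.7, 241.7], [0.0, 0.0, 1.0]]
base 0.93 273 276 [ 0.602 -0.096  0.   ]
insert 0.68 211 259 [ 0.507 -0.145  0.04 ]
insert 0.62 270 276 [ 0.615 -0.116  0.04 ]
valve 0.84 377 157 [0.616 0.253 0.   ]
cartridge 0.64 180 332 [ 0.535 -0.274  0.   ]
```

View pics/top0.png

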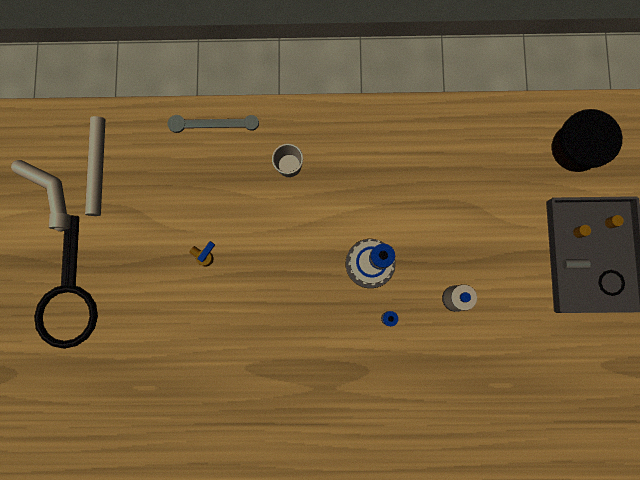

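View pics/scene0.png

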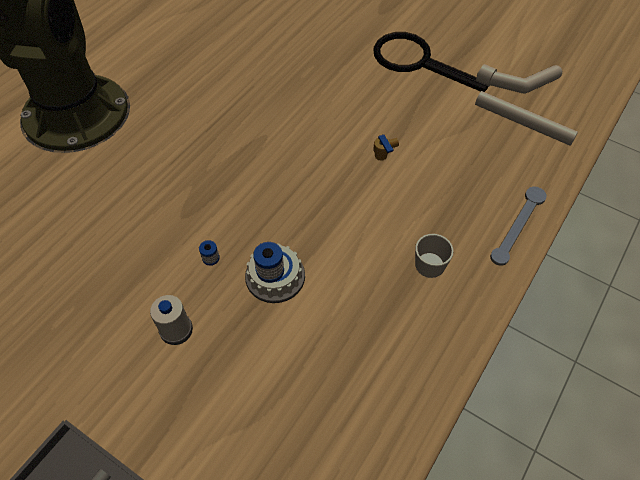

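The insert meant is the one standing on the cap, at top (383,257) and scene (268,260). The one at top (390,318) and scene (208,252) stands on the table and is clearly smaller, so it is a look-alike. I'll move above the cap for a close look.

```bash
python3 -m jog '[[[4.2,-2.4,-0.3,0,0,0,2],[4.2,-2.4,-0.3,0,0,0,2],[4.2,-2.4,-0.3,0,0,0,2],[4.2,-2.4,-0.3,0,0,0,2],[4.2,-2.4,-0.3,0,0,0,2],[4.2,-2.4,-0.3,0,0,0,2],[4.2,-2.4,-0.3,0,0,0,2],[4.2,-2.4,-0.3,0,0,0,2],[4.2,-2.4,-0.3,0,0,0,2],[4.2,-2.4,-0.3,0,0,0,2]]]'
python3 - <<'E'
from h import *
im=imaging.get_image("wrist");cv2.imwrite("pics/w0.png",im["frame"][...,::-1]);s=ctrl.get_state()
print(s["time"],s["position"],s["tool_rot"],s["joint_positions"],np.round(im["pose"],3).tolist(),np.round(im["intrinsics"],1).tolist())
E
```

```text
time: 1.6
position: [0.5584, -0.1817, 0.2751]
tool_rot: [3.06, 0.709, 0.001]
ft_force: [-0.1, -0.6, -0.0]
grip_width: 0.248
1.65 [ 0.56332231 -0.17095197  0.27564018] [-3.05144997 -0.72718645 -0.0105274 ] [ 0.59954347  0.1980165  -0.39961323  1.55499671  0.07054737  1.4001536
 -0.90765285] [[0.44, -0.863, -0.248, 0.627], [-0.898, -0.423, -0.122, -0.149], [0.001, 0.276, -0.961, 0.415], [0.0, 0.0, 0.0, 1.0]] [[371.6, 0.0, 324.3], [0.0, 371.6, 240.1], [0.0, 0.0, 1.0]]
```

View pics/w0.png

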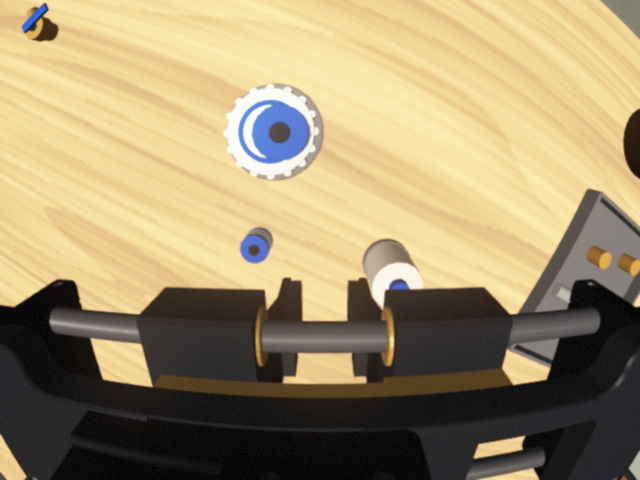

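The wrist view shows the cap centred near (273,132), with the insert's blue top at (280,132) and the small look-alike at (255,247). I'll fit cap and insert outlines to the masks.

```bash
cat >> h.py <<'E'
from scipy.optimize import minimize
T=np.linspace(0,2*np.pi,72,endpoint=False)
def projw(im,p,fish):
    P=np.array(im["pose"]);K=np.array(im["intrinsics"]);c=(np.asarray(p)-P[:3,3])@P[:3,:3]
    if fish:
        r=np.hypot(c[:,0],c[:,1])+1e-12;th=np.arctan2(r,c[:,2]);n=c[:,:2]/r[:,None]*th[:,None]
    else: n=c[:,:2]/c[:,2:]
    return n*[K[0,0],K[1,1]]+[K[0,2],K[1,2]]
def circ(x,y,z,r): return np.c_[x+r*np.cos(T),y+r*np.sin(T),0*T+z]
def hull(im,x,y,cs,fish):
    return cv2.convexHull(projw(im,np.vstack([circ(x,y,z,r) for z,r in cs]),fish).astype(np.float32))
BASE=[(.04,.045),(.0,.045)]
INS=[(.052,.024),(.062,.024),(.098,.024),(.108,.024)]
def draw(hs):
    m=np.zeros((480,640),np.uint8)
    for h in hs: cv2.fillConvexPoly(m,np.round(h*16).astype(np.int32),1,shift=4)
    return m>0
def measure(cam,tag=None,g=(.606,-.0955,.613,-.12)):
    im=imaging.get_image(cam);fish=cam=="wrist"
    def pick(n,guess):
        best=[r for r in finder.trace(n,cam)]
        uv=projw(im,[guess],fish)[0]
        best=[r for r in best if np.hypot(r["point"][1]*640-uv[0],r["point"][0]*480-uv[1])<40]
        return best[0]["region"] if best else None
    mi=pick("insert",(g[2],g[3],.09)); mb=pick("base",(g[0],g[1],.03))
    if mi is None or mb is None: print("missed",mi is None,mb is None); return im,None
    iou=lambda a,b:1-(a&b).sum()/max(1,(a|b).sum())
    opt=dict(xatol=1e-4,fatol=1e-5)
    def fit(f,x0): return minimize(f,x0,method="Nelder-Mead",options=dict(opt,initial_simplex=np.array(x0)+[[0,0],[.008,0],[0,.008]]))
    ri=fit(lambda p:iou(draw([hull(im,*p,INS,fish)]),mi),g[2:])
    hi=hull(im,*ri.x,INS,fish)
    fl=[(.0,.054),(.01,.054)]
    rb=fit(lambda p:iou(draw([hull(im,*p,BASE,fish),hull(im,*p,fl,fish),hi]),mb|mi),g[:2])
    print(cam,"base",rb.x.round(4),round(rb.fun,3),"ins",ri.x.round(4),round(ri.fun,3),"off mm",((ri.x-rb.x)*1e3).round(1))
    if tag:
        f=np.ascontiguousarray(im["frame"][...,::-1])
        z=4;uv=projw(im,[(*rb.x,.05)],fish)[0];f=cv2.resize(f,None,fx=z,fy=z,interpolation=cv2.INTER_CUBIC)
        for p,cs,col in ((ri.x,[(.108,.024)],(0,0,255)),(rb.x,[(.04,.045)],(0,255,0)),(rb.x,[(.04,.033)],(0,255,255))):
            cv2.polylines(f,[np.round(hull(im,*p,cs,fish)*z+z/2).astype(np.int32)],True,col,1)
        a=int(max(0,uv[0]*z-300));b=int(max(0,uv[1]*z-300));cv2.imwrite(f"pics/{tag}.png",f[b:b+600,a:a+600])
    return im,np.r_[rb.x,ri.x]
E
python3 - <<'E'
from h import *
measure("wrist","w1");measure("top");measure("scene")
print(ctrl.get_state()["position"],ctrl.get_state()["tool_rot"])
E
```

```text
wrist base [ 0.608  -0.0964] 0.023 ins [ 0.6142 -0.1146] 0.047 off mm [  6.2 -18.2]
top base [ 0.6047 -0.0978] 0.075 ins [ 0.6121 -0.1133] 0.058 off mm [  7.4 -15.5]
scene base [ 0.6055 -0.0949] 0.035 ins [ 0.6124 -0.1126] 0.058 off mm [  6.9 -17.7]
[ 0.55691559 -0.18483244  0.27449333] [ 3.06094665e+00  7.05664987e-01 -5.74025525e-04]
```

View pics/w1.png

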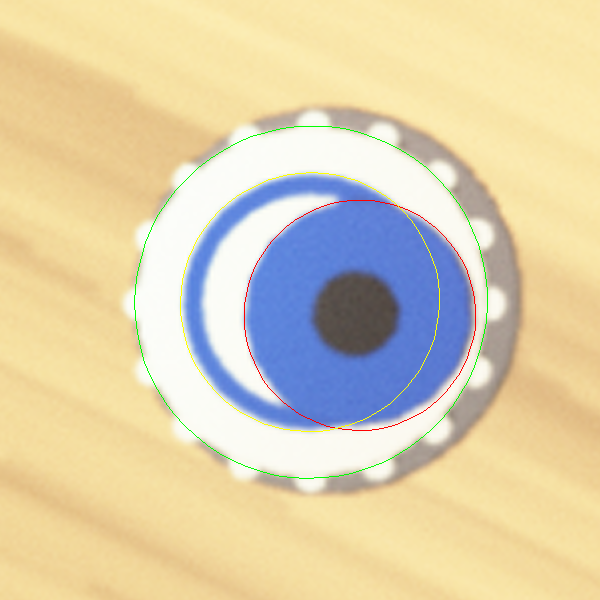

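The outlines fit well, and the insert's size (48 mm wide, hole on top) matches the one meant. It is about 19 mm off along (+0.34,−0.94). I'll turn the hand so that tool x points along the push.

```bash
python3 -m jog '[[[0,0,0,0,0,-8.4,2],[0,0,0,0,0,-8.4,2],[0,0,0,0,0,-8.4,2],[0,0,0,0,0,-8.4,2],[0,0,0,0,0,-8.4,2],[0,0,0,0,0,-8.4,2],[0,0,0,0,0,-8.4,2],[0,0,0,0,0,-8.4,2],[0,0,0,0,0,-8.4,2],[0,0,0,0,0,-8.4,2],[0,0,0,0,6,0,2],[0,0,0,0,6,0,2]]]'
python3 -m jog '[[[0,0,0,0,0,0,2],[0,0,0,0,0,0,2]]]'
cat >> h.py <<'E'
from scipy.spatial.transform import Rotation as Ro
def delta(target):
    s=ctrl.get_state();R=Ro.from_rotvec(s["tool_rot"]).as_matrix()
    print("t",round(s["time"],2),"pos",np.round(s["position"],4),"x",R[:,0].round(3),"z",R[:,2].round(3),"ft",np.round(s["ft_force"],2),"grip",round(s["grip_width"],3),"tool cm",(R.T@(np.array(target)-s["position"])*100).round(2))
E
python3 -c "
from h import *
delta((.634,-.171,.13)); print(ctrl.get_state()['joint_positions'])"
```

```text
time: 3.3
position: [0.5574, -0.1831, 0.2758]
tool_rot: [-1.696, -2.43, -0.182]
ft_force: [0.4, -1.0, 0.4]
grip_width: 0.228
time: 3.5
position: [0.5573, -0.1842, 0.2739]
tool_rot: [-1.701, -2.429, -0.177]
ft_force: [-0.4, 1.0, 0.2]
grip_width: 0.23
t 3.5 pos [ 0.5573 -0.1842  0.2739] x [-0.334  0.919  0.207] z [-0.071  0.194 -0.978] ft [-0.43  1.05  0.25] grip 0.23 tool cm [-4.33  7.67 13.79]
[ 0.7721536   0.319403   -0.51539431  1.44680807 -0.01382849  1.53709062
  0.61949138]
```

```bash
python3 -m jog '[[[-1.1,1.9,3.45,0,0,0,2],[-1.1,1.9,3.45,0,0,0,2],[-1.1,1.9,3.45,0,0,0,2],[-1.1,1.9,3.45,0,0,0,2],[0,0,0,0,0,0,2],[0,0,0,0,0,0,2],[0,0,0,0,0,0,2]]]'
python3 - <<'E'
from h import *
im,m=measure("wrist","w2")
delta((.634,-.171,.076))
E
```

```text
time: 4.2
position: [0.6345, -0.1707, 0.1332]
tool_rot: [-1.699, -2.434, -0.179]
ft_force: [0.4, 0.8, 0.7]
grip_width: 0.231
wrist base [ 0.608  -0.0961] 0.027 ins [ 0.6137 -0.1142] 0.05 off mm [  5.7 -18.1]
t 4.35 pos [ 0.6344 -0.1714  0.133 ] x [-0.336  0.919  0.205] z [-0.068  0.193 -0.979] ft [-0.68  0.15  0.15] grip 0.233 tool cm [-1.12 -0.04  5.59]
```

View pics/w2.png

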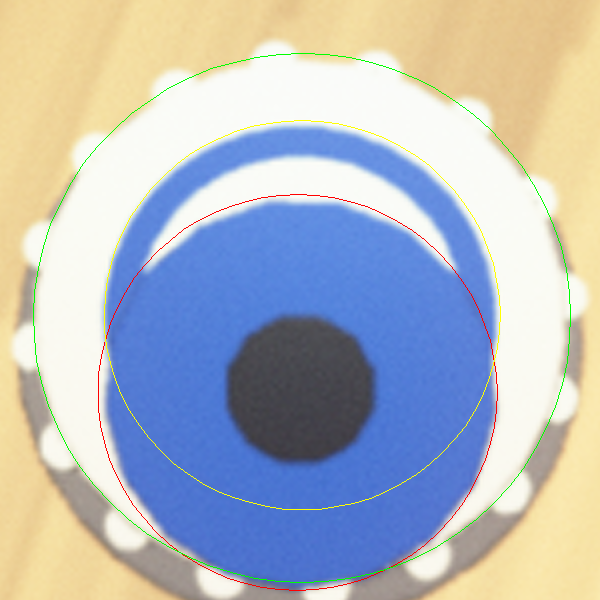

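The push axis lines up: the hole at (301,390) sits under the ring centre near (302,315) in the crop. Next I'll descend behind the insert and approach.

```bash
python3 -m jog '[[[-0.4,0,1.9,0,0,0,2],[-0.4,0,1.9,0,0,0,2],[-0.3,0,1.8,0,0,0,2],[0,0,0,0,0,0,2],[0,0,0,0,0,0,2]]]'
python3 -m jog '[[[0.3,0,0.06,0,0,0,2],[0.3,0,0.06,0,0,0,2],[0.3,0,0.06,0,0,0,2],[0.3,0,0.06,0,0,0,2],[0.3,0,0.06,0,0,0,2],[0.3,0,0.06,0,0,0,2],[0.3,0,0.06,0,0,0,2],[0,0,0,0,0,0,2]]]'
python3 - <<'E'
from h import *
im,m=measure("wrist")
delta((.608+.342*.0357,-.0962-.94*.0357,.076))
E
```

```text
time: 4.85
position: [0.6338, -0.1702, 0.0745]
tool_rot: [-1.699, -2.431, -0.179]
ft_force: [-0.4, -1.0, -0.2]
grip_width: 0.232
time: 5.65
position: [0.6261, -0.1489, 0.0736]
tool_rot: [-1.697, -2.431, -0.179]
ft_force: [1.0, -0.4, 0.2]
grip_width: 0.228
wrist base [ 0.6083 -0.0975] 0.048 ins [ 0.614  -0.1145] 0.045 off mm [  5.8 -17. ]
t 5.8 pos [ 0.6262 -0.1499  0.0736] x [-0.336  0.919  0.208] z [-0.071  0.195 -0.978] ft [0.3  0.87 0.34] grip 0.227 tool cm [2.1  0.13 0.2 ]
```

```bash
python3 -m jog '[[[0.2,0,0.03,0,0,0,2],[0.25,0,0.04,0,0,0,2],[0.25,0,0.04,0,0,0,2],[0.25,0,0.05,0,0,0,2],[0.2,0,0.04,0,0,0,2],[0,0,0,0,0,0,2],[0,0,0,0,0,0,2]]]'
python3 - <<'E'
from h import *
im,m=measure("wrist","w3")
delta((.608+.342*.0357,-.0962-.94*.0357,.076))
E
```

```text
time: 6.5
position: [0.6222, -0.1385, 0.0741]
tool_rot: [-1.698, -2.43, -0.178]
ft_force: [0.4, 0.4, 0.8]
grip_width: 0.232
missed False True
t 6.65 pos [ 0.6222 -0.1387  0.0741] x [-0.336  0.918  0.208] z [-0.071  0.195 -0.978] ft [-0.4   0.22 -0.84] grip 0.23 tool cm [0.93 0.12 0.  ]
```

```bash
python3 - <<'E'
from h import *
measure("wrist","w3");measure("scene");measure("top")
f=imaging.get_image("wrist")["frame"];cv2.imwrite("pics/w3f.png",f[...,::-1])
E
```

```text
missed True True
missed True False
top base [ 0.6047 -0.0957] 0.145 ins [ 0.6047 -0.1045] 0.194 off mm [ 0.  -8.8]
```

View pics/w3f.png

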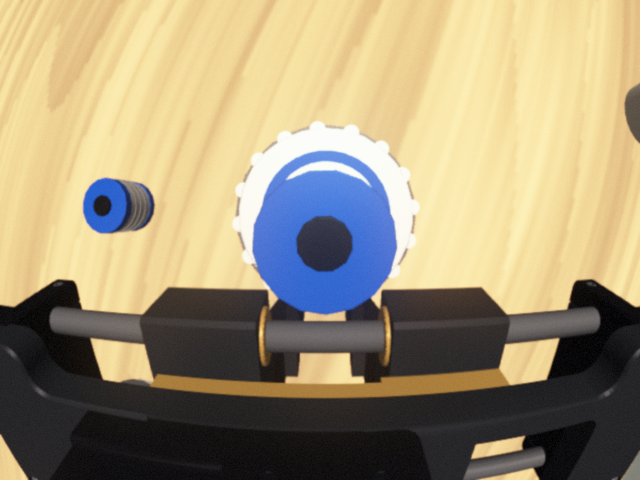

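The insert has moved partway and still stands upright: top disc (325,243), hole (324,243), ring arc peaking at (328,155). The masks fail from this close, so I'll use the dark hole and the ring instead.

```bash
cat >> h.py <<'E'
def atw(im,u,v,z):
    K,P=np.array(im["intrinsics"]),np.array(im["pose"]);n=np.array([(u-K[0,2])/K[0,0],(v-K[1,2])/K[1,1]]);t=np.hypot(*n)
    d=P[:3,:3]@np.r_[n/t*np.sin(t),np.cos(t)];return P[:3,3]+d*(z-P[2,3])/d[2]
def hole(g):
    im=imaging.get_image("wrist");f=im["frame"];u0,v0=projw(im,[(*g,.112)],True)[0]
    hsv=cv2.cvtColor(f,cv2.COLOR_RGB2HSV);m=((hsv[...,2]<110)).astype(np.uint8)
    n,l,st,c=cv2.connectedComponentsWithStats(m)
    k=min((i for i in range(1,n) if 300<st[i,4]<8000),key=lambda i:np.hypot(*(c[i]-[u0,v0])))
    p=np.array([atw(im,*q[0],.112)[:2] for q in cv2.findContours((l==k).astype(np.uint8),0,1)[0][0]])
    (cx,cy),_=cv2.minEnclosingCircle((p*1000).astype(np.float32));h=np.array([cx,cy])/1000
    # far half of the ring's outer edge: blue points beyond the insert, white-to-blue along rays from a centre
    b=((hsv[...,0]>95)&(hsv[...,0]<130)&(hsv[...,1]>120)).astype(np.uint8)
    def outer(c0):
        out=[]
        for a in np.linspace(-1.0,1.0,41):
            d=Ro.from_euler("z",a).as_matrix()[:2,:2]@np.array([-.342,.94])
            rr=np.arange(.040,.025,-.0002);q=projw(im,np.c_[c0+rr[:,None]*d,0*rr+.04],True).round().astype(int)
            ok=b[q[:,1],q[:,0]]>0
            if ok.any(): out.append(c0+rr[ok.argmax()]*d)
        return np.array(out)
    c0=np.array([.608,-.0963])
    for _ in range(3):
        p=outer(c0);r=minimize(lambda c:((np.hypot(*(p-c).T)-.033)**2).sum()*1e6,c0,method="Nelder-Mead").x;c0=r
    print("hole",h.round(4),"px",c[k].round(),"area",st[k,4],"ring",c0.round(4),"off mm",((h-c0)*1e3).round(1));return im,c0,h
E
python3 - <<'E'
from h import *
hole((.611,-.105))
E
```

```text
hole [ 0.6102 -0.1055] px [324. 244.] area 2342 ring [ 0.6083 -0.098 ] off mm [ 2.  -7.5]
```

```bash
python3 -m jog '[[[0.15,0,0.03,0,0,0,2],[0.2,0,0.04,0,0,0,2],[0.15,0,0.03,0,0,0,2],[0.1,0,0.02,0,0,0,2],[0,0,0,0,0,0,2],[0,0,0,0,0,0,2]]]'
python3 - <<'E'
from h import *
hole((.609,-.1));measure("top");measure("scene")
delta((.608+.342*.0357,-.0962-.94*.0357,.076))
E
```

```text
time: 7.8
position: [0.6201, -0.1328, 0.0741]
tool_rot: [-1.698, -2.43, -0.178]
ft_force: [0.3, -1.3, -0.5]
grip_width: 0.232
hole [ 0.6082 -0.1   ] px [324. 245.] area 2340 ring [ 0.6083 -0.0979] off mm [-0.1 -2. ]
top base [ 0.6055 -0.0967] 0.163 ins [ 0.6055 -0.0979] 0.125 off mm [-0.  -1.2]
missed True False
t 8.15 pos [ 0.6201 -0.1329  0.0741] x [-0.336  0.918  0.208] z [-0.072  0.195 -0.978] ft [-0.92 -0.94  0.4 ] grip 0.233 tool cm [ 0.33  0.12 -0.13]
```

```bash
python3 -m jog '[[[0.12,0,0.02,0,0,0,2],[0.12,0,0.02,0,0,0,2],[0,0,0,0,0,0,2]]]'
python3 -m jog '[[[-0.3,0,-0.06,0,0,0,2],[-0.5,0,-0.1,0,0,0,2],[-1,0,-0.2,0,0,0,2],[-1.2,0,-0.2,0,0,0,2],[-1,0,-3,0,0,0,2],[0.5,0,-3.5,0,0,0,2],[0,0,0,0,0,0,2],[0,0,0,0,0,0,2]]]'
python3 - <<'E'
from h import *
hole((.608,-.097));measure("wrist","w4");measure("top");measure("scene")
E
```

```text
time: 8.45
position: [0.6192, -0.1306, 0.0742]
tool_rot: [-1.698, -2.431, -0.178]
ft_force: [-0.6, -0.3, -0.4]
grip_width: 0.23
time: 9.25
position: [0.6369, -0.1779, 0.1369]
tool_rot: [-1.701, -2.431, -0.179]
ft_force: [-0.7, -0.0, 0.1]
grip_width: 0.232
hole [ 0.6077 -0.0983] px [323. 131.] area 930 ring [ 0.603  -0.0856] off mm [  4.7 -12.7]
missed True False
top base [ 0.6069 -0.0967] 0.062 ins [ 0.6055 -0.0978] 0.128 off mm [-1.4 -1.2]
scene base [ 0.6049 -0.0952] 0.785 ins [ 0.609  -0.0915] 0.745 off mm [4.  3.6]
```

```bash
python3 - <<'E'
from h import *
im=imaging.get_image("wrist");c=np.array(im["pose"])[:3,3];print(c)
p=np.array(ctrl.get_state()["position"]);delta(p+np.array([.607,-.0965,c[2]+.04])-c)
E
```

```text
[ 0.6207771  -0.13454665  0.28843422]
t 9.8 pos [ 0.636  -0.1765  0.1358] x [-0.336  0.918  0.208] z [-0.072  0.195 -0.978] ft [ 0.06 -0.76 -0.82] grip 0.233 tool cm [ 4.79  0.01 -3.07]
```

```bash
python3 -m jog '[[[0,0,-2,0,0,0,2],[0.8,0,-1,0,0,0,2],[2,0,0,0,0,0,2],[2,0,0,0,0,0,2],[0,0,0,0,0,0,2],[0,0,0,0,0,0,2],[0,0,0,0,0,0,2]]]'
python3 - <<'E'
from h import *
im,_,h=hole((.608,-.097));f=np.ascontiguousarray(im["frame"][...,::-1]);z=4;f=cv2.resize(f,None,fx=z,fy=z,interpolation=cv2.INTER_CUBIC)
print(np.array(im["pose"])[:3,3])
b=(.608,-.0963)
for p,q,r,col in ((h,.108,.024,(0,0,255)),(b,.04,.045,(0,255,0)),(b,.04,.033,(0,255,255))):
    cv2.polylines(f,[np.round(hull(im,*p,[(q,r)],True)*z+z/2).astype(np.int32)],True,col,1)
u,v=projw(im,[(*b,.05)],True)[0]*z
a,c=int(max(0,u-300)),int(max(0,v-300));cv2.imwrite("pics/w5.png",f[c:c+600,a:a+600]);print(a,c)
measure("wrist");measure("top")
E
```

```text
time: 10.5
position: [0.6221, -0.1399, 0.1751]
tool_rot: [-1.7, -2.43, -0.177]
ft_force: [-1.3, -0.8, 0.1]
grip_width: 0.229
hole [ 0.6075 -0.0978] px [325. 214.] area 658 ring [ 0.6085 -0.0983] off mm [-0.9  0.5]
[ 0.60695939 -0.09769248  0.32774293]
1003 547
wrist base [ 0.6083 -0.0968] 0.029 ins [ 0.6076 -0.0981] 0.04 off mm [-0.7 -1.3]
top base [ 0.6056 -0.0974] 0.022 ins [ 0.6063 -0.0974] 0.073 off mm [ 0.7 -0. ]
```

View pics/w5.png

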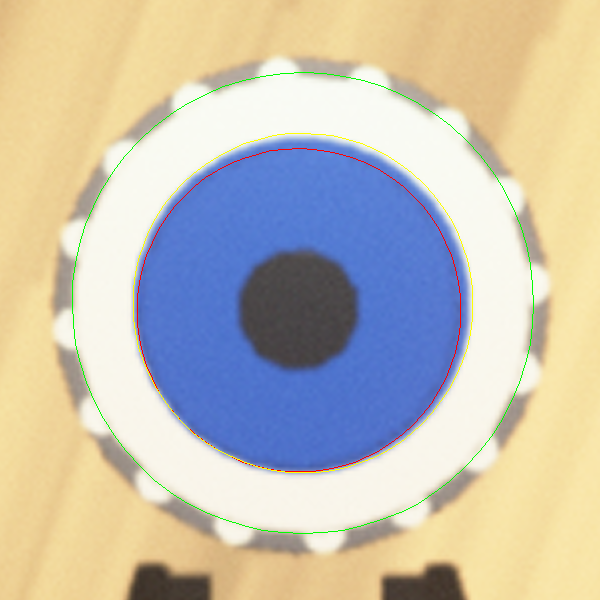

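The insert now sits about 1–1.5 mm from the cap's axis: hole (299,310) against blue outline centre (304,304) in the crop, which is within measurement error. I'll raise the tool and check from the side that it stands upright and the bystanders are where they were.

```bash
python3 -m jog '[[[-3,0,-3,0,0,0,2],[-3,0,-3,0,0,0,2],[-3,0,-3,0,0,0,2],[-3,0,-3,0,0,0,2],[0,0,0,0,0,0,2],[0,0,0,0,0,0,2],[0,0,0,0,0,0,2]]]'
python3 - <<'E'
from h import *
for c in ("scene","top"):
    im,_=measure(c)
    for n in ("valve","cup","cartridge"):
        for r in finder.spot_point(n,c)[:1]: print(n,round(r["conf"],2),at(im,r["point"][1]*640,r["point"][0]*480,0).round(3))
    if c=="scene": cv2.imwrite("pics/s6.png",cv2.resize(im["frame"][180:360,130:370,::-1],None,fx=3,fy=3,interpolation=cv2.INTER_CUBIC))
E
```

```text
time: 11.55
position: [0.6708, -0.2705, 0.2668]
tool_rot: [-1.695, -2.43, -0.179]
ft_force: [0.3, 0.1, 0.6]
grip_width: 0.232
scene base [ 0.6062 -0.0916] 0.55 ins [ 0.5951 -0.0862] 0.453 off mm [-11.1   5.3]
valve 0.76 [0.62  0.259 0.   ]
cup 0.86 [0.829 0.076 0.   ]
cartridge 0.88 [ 0.532 -0.274  0.   ]
top base [ 0.6068 -0.0957] 0.083 ins [ 0.6048 -0.0977] 0.096 off mm [-2.1 -2. ]
valve 0.93 [0.615 0.26  0.   ]
cup 0.79 [0.831 0.081 0.   ]
cartridge 0.69 [ 0.529 -0.27   0.   ]
```

View pics/s6.png

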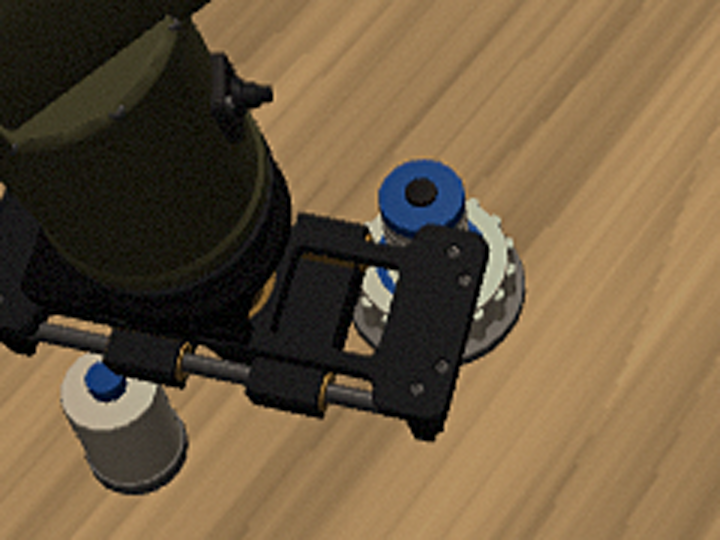

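The insert stands upright on the cap (top at (422,195) in the crop), and the cartridge is untouched. The gripper hides part of the cap here, which explains the scene mask's poor fit. I'll hand in.

```bash
python3 -c "
from h import *
close_job()"
```

```text
the job is handed in; nothing more can be done
```

I pushed the insert about 18 mm to the middle of the cap and handed the job in; the arm's clock read about 12 s at hand-in. The pushes were short and low, with the fingertips leading at the lower blue end. It stayed upright, and wrist force readings stayed at noise level (about 1 N).

**Centring:** The last close look from straight above put it about 1.5 mm off the cap's axis (−0.7, −1.3 mm). In that picture the outlines look nearly concentric, with the hole about 1 mm off.

**Checks that disagreed:**
- The top camera gave 0.7 mm off while the arm was above the cap, then (−2.1, −2.0) mm after it retreated, with a poorer fit.
- The last scene-camera fit was unusable because the gripper hid part of the cap. The picture itself still shows the insert standing upright.

**Bystanders:** The valve, cup and cartridge are where they were, to within about 1 cm of network scatter. The gripper ended well clear of everything.

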